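# Shut the microcentrifuge and start the spin

### The job

The microcentrifuge is loaded: with the fingertips only, gripping and lifting nothing, push its open lid gently over and down from the outside until it is fully shut, then press the large round start key at the right end of its front panel and let it come up again. Leave its other keys, the dry-block heater with its raised clear cover, and everything standing on the bench as they are; neither slam the lid nor lean hard on the machine.

Things in the scene. Friction and masses are not known exactly. Their poses are not given: they have to be found in the camera images.
- centrifuge: Benchtop microcentrifuge, fixed, left or right of the heater: off-white/grey, 225 mm wide (own y), 260 deep (own x), round rotor bowl under a hinged lid. Origin: centre of its underside; own +x to its rear, z up. Deck 125 mm high, rear housing behind the hinge 146. Sloping key panel at own x -130 to -60 mm, rising rearward from 78 to 104 mm (20 degrees). Not to be hit or leaned on (80 N at most).
- cf_lid (a joint): Lid angle, rad: 0 = fully shut, growing as it opens; starts open at 0.85 to 1.3, stop at 1.5. Hinge at the machine's rear, along its own y, stiff (friction 0.45 N m): the lid, 0.28 to 0.45 kg, stays wherever it is left. About 1 to 4 N square to the lid near its free edge moves it.
- cf_lid_hinge (a point): Middle of the lid's hinge axis, 131 mm above the bench. Axes are the lid's own and turn with it: x in the lid, from free edge to hinge; y along the hinge; z out of the outer face. That face is flat, 14 mm along z from the hinge axis, but for a round window (46 mm radius, 3 mm proud, centre 72 mm from the axis).
- cf_lid_edge (a point): Point on the lid's outer face near its free edge, mid-width: 149 mm from the hinge axis along the lid's -x, 14 mm along its z (axes as at the hinge). The lid is an off-white slab 165 long, 205 wide, 16 mm thick, ending 10 mm beyond this point; a lower grip lip 70 mm wide sticks out 5 mm more. The whole inner face is a black liner: keep fingers off it.
- cf_start_top (a point): Centre of the top of the start key: large round grey key, 28 mm diameter, at the panel's right end seen from the robot (machine's own y -78 mm), 7 mm proud of the sloping panel. Own z = panel normal (20 degrees off vertical, leaning to the front); it goes down along -z.
- cf_start (a joint): Travel of the start key, m: 0 = up, 0.004 = fully down; sprung, about 1.2 N to start it and 4 N fully down.
- cf_open_mid (a point): Top of a small square key (13 x 16 mm, 4 mm proud), nearest the lid, left of the start key by 54 mm: lid release. Leave alone.
- cf_open (a joint): Travel of the lid release key, m: 0 = up, 0.003 = fully down.
- cf_time_mid (a point): Top of the second small square key (13 x 16 mm, 4 mm proud), nearer the front edge, left of the start key by 54 mm: time key. Leave alone.
- cf_time (a joint): Travel of the time key, m: 0 = up, 0.003 = fully down.
- heater: Dry-block heater, fixed: off-white box 200 mm wide, 250 mm deep, 107 mm to the top of its rectangular aluminium block with rows of tube holes, sloping panel in front. Origin: centre of its underside; own +x points to its rear. Not part of the job.
- heater_cover (a joint): Angle of the heater's clear plastic cover, rad: 0 = shut, growing as it opens; it stands open at 0.85 to 1.3 on a stiff hinge and must stay as it is.
- heater_cover_edge (a point): Grey grip on the free edge of the heater's cover, 60 x 20 mm.
- reagent_bottle: white plastic bottle with cap, 56 mm diameter, 130 mm tall, standing between the two machines. Loose bystander; origin: centre of its underside.
- stain_jar: small amber glass jar with black cap, 48 mm diameter, 60 mm tall, standing between the two machines. Loose bystander; origin: centre of its underside.
- tube_rack: white rack of capped blood tubes, 56 x 160 x 94 mm tall, left of the machines. Loose bystander; origin: centre of its underside.
- timer: white bench timer, 55 x 75 x 22 mm. Loose bystander; origin: centre of its underside.
- marker_pen: black marker pen lying flat, 13 x 13 x 145 mm, in front of the machines. Loose bystander; origin: centre of its underside.
- beaker: empty glass beaker, 70 mm diameter, 90 mm tall, in front of the machines. Loose bystander; origin: centre of its underside.
- pipette: grey-white micropipette lying flat, 270 mm long, 31 mm high, right of the machines. Loose bystander; origin: centre of its underside.

How it is judged (in metres and radians):
On the way, in this order (a step that is already met when the one before it is completed fails the run):
1. the centrifuge lid is fully shut (value of joint cf_lid below 0.035 rad), for 0.2 s.
2. with the lid shut, the start key is pressed down (value of joint cf_lid below 0.035 rad and value of joint cf_start above 0.0025 m), for 0.04 s.
At the end, for the whole second after the job is handed in: The centrifuge lid is fully shut (within 0.035 rad, about 5 mm at its free edge), the start key has been pressed at least 2.5 mm with the lid shut and is up again, the heater's cover has not moved (within 10 mm) and the bystanders are where they were (within 25 mm) (value of joint cf_lid below 0.035 rad and value of joint cf_start below 0.001 m and distance of heater_cover_edge from where it was at the start of the episode below 0.01 m and distance of each of reagent_bottle, stain_jar, tube_rack, timer, marker_pen, beaker, pipette from where it was at the start of the episode below 0.025 m); the robot touches nothing.
It fails at once if the lid is slammed (faster than 2.5 rad/s), or the centrifuge is hit or leaned on with more than 80 N (velocity of joint cf_lid below -2.5 rad/s or contact force between any of the fingers, the arm and centrifuge above 80 N).
It fails at once if the lid is gripped or lifted: fingers on its inner face, or the lid pushed open past 1.42 rad (contact force between the fingers and cf_lid_c2 above 0.5 N or value of joint cf_lid above 1.42 rad).
It fails at once if the start key is pressed while the lid is open, or another key of the centrifuge is pressed ((value of joint cf_start above 0.0025 m and value of joint cf_lid above 0.1 rad) or value of joint any of cf_open, cf_time above 0.0015 m).
It fails at once if the heater's cover is moved by more than 10 mm (distance of heater_cover_edge from where it was at the start of the episode above 0.01 m).
It fails at once if a loose thing on the bench is shifted or lifted by more than 25 mm, or knocked over (distance of any of reagent_bottle, stain_jar, tube_rack, timer, marker_pen, beaker, pipette from where it was at the start of the episode above 0.025 m or angle between any of reagent_bottle, stain_jar, tube_rack, timer, marker_pen, beaker, pipette's own z axis and vertical above 0.3 rad).
It also fails if it takes over 43 s, if anything falls off the work surface, if the arm or the gripper's body presses on something with over 40 N, if the wrist force passes 120 N, or if a joint passes its speed limit or range.

### The arm

A 6-joint arm with a two-finger parallel gripper is mounted at the origin on the work surface. World frame = base frame: x ahead of the robot, y to its left, z up, the work surface at z = 0. Lengths are in mm, angles in rad, forces in N, time in s.
With the tool pointing down it reaches from about 400 to 925 mm from the base axis. Payload 12.5 kg.
Tool frame: the origin (TCP) lies at the very end of the fingers, on their centre line; the grasp point (between the pads) lies grip_depth behind it (grip_depth is the distance from the TCP to the grasp point, in mm); z points along the fingers, y is the line along which they close (so a half turn about z gives the same grasp; the last joint's range is limited). The gripper opens to 95 mm and grips with 3 to 60 N. Pads are 20 mm wide; open, the fingers measure 119 mm over their backs; the gripper's body (75 mm by 180 mm) begins 59 mm behind the grasp point.
Start: joints at [-1.403, 0.491, 1.559, -0, 1.092, -0.106], TCP at [169.017, -601.731, 214.661] pointing down, gripper open.
Joint ranges: [-3.1, 3.1], [-0.84, 2.19], [0.05, 2.79], [-1.13, 4.28], [0.06, 2.93], [-2.69, 2.69]. Speed limits (rad/s): [2.22, 2.22, 2.79, 3.14, 3.14, 3.14].

### API

Orientations are given as [roll, pitch, yaw] about the fixed x, y, z axes, in that order (R = Rz(yaw) Ry(pitch) Rx(roll)).
In Python, from cell import state, read_camera, job_done, grip_depth gives the robot as it stands.
- The arm moves only by the tool drive_tool, never from a script. Its argument "targets" is a list of rows, each an object with "jaw": the opening, from 0 (shut) to 1 (fully open); "travel": the shift along the tool's x, y, z in m, a list of three; "twist": the turn about the tool's z in rad. In form: [{"jaw": jaw, "travel": [tx, ty, tz], "twist": twist}, ...]. A call has 1 to 8 rows; each row is the pose to reach, as a shift and turn from the pose commanded when the call began, along the tool's axes at that moment; what a row does not reach only later rows make up. A row lasts 1/12 s, in which the tool goes at most 41.7 mm and 7.16 degrees, less where a joint would pass 70% of its speed; a pose out of reach is approached as far as the arm can. A call with a gripper value outside its range is refused whole. The fingers move at their own pace and stop on an object; the grip force is fixed at half the most. Time passes only in rows, so rows that repeat a pose let the fingers close. It gives the time, the measured TCP pose, the force, the opening and the grip force at its end, in the units of the state.
- state(): the state, without advancing time (a new reading comes with each control period).
- read_camera(name): name is "side" or "top"; returns a dict with "frame" (400x640x3 uint8, red, green, blue), "fx", "fy", "cx", "cy" (pixels), "R" (3x3) and "t" (3): a world point X has camera coordinates R X + t. Camera axes: x right, y down, z forward; pixel columns grow to the right and rows downward; lengths in mm; the calibration is good to about 2 mm. A picture is of the moment at which its call begins. There is no depth.
- job_done(): hands the job in; it is judged then, once.
The state is a dict: "t": time; "joints": joint angles; "qvel": joint speeds; "tau": joint torques, N m; "eef_pos": TCP position; "tcp_rot": TCP orientation; "ft_force": force on the tool from outside, world axes, zero at the start; "moment": the same for the moment, N m; "opening": opening from 0.0 (shut) to 1.0 (fully open); "grip_force": force on a finger pad.
Only numpy, scipy, OpenCV 4.12 (cv2) and the standard library are available. Lean on these libraries where they do the work, as an engineer would, in place of code of your own. Each camera call takes 0.05 s, during which the arm holds its last target. There are 200 camera calls.

## Working session

There is one attempt and no reset: what is moved stays moved. The work goes in short steps, Python scripts to look and compute and a tool call to move; the robot and the scene stay as the last step left them, time stands still between calls to the robot, and variables do not carry over. Pictures are saved under pics/ and viewed, at most 10 in all, crops included, and the job is handed in when it is done.

Besides the shell and the picture viewer there is one more tool, called after ">>>" by a JSON object that holds its "fn" and its "kwargs". drive_tool: Moves the arm, as the interface text tells. Its arguments: {"type":"object","properties":{"targets":{"type":"array"}},"required":["targets"]}

```bash
mkdir -p pics; python3 - <<'E'
from cell import state, read_camera, grip_depth
import cv2,json,numpy as np
print(grip_depth); s=state(); print(s)
for n in("top","side"):
    c=read_camera(n); cv2.imwrite(f"pics/{n}0.png",c["frame"][:,:,::-1])
    print(n,{k:np.round(np.array(c[k]),4).tolist() for k in("fx","fy","cx","cy","R","t")})
E
```

```text
18.8
{'t': 0.0, 'joints': array([-1.40262335e+00,  4.91594150e-01,  1.55945377e+00, -1.82515871e-06,
        1.09167533e+00, -1.05620493e-01]), 'qvel': array([ 1.18589997e-03,  5.74332297e-05, -1.66714533e-03,  9.92344756e-04,
       -8.44465004e-04,  1.05271468e-03]), 'tau': array([-3.25188375e-05, -6.12640500e+01, -2.58177978e+01,  6.92064967e-02,
        4.81839781e-02, -8.83274083e-05]), 'eef_pos': array([ 168.95986028, -601.4805969 ,  214.03876525]), 'tcp_rot': array([-3.14046819e+00, -1.17582513e-04,  2.73794245e-01]), 'ft_force': array([-0.26478079, -0.59226136,  0.26047183]), 'moment': array([ 0.00038821,  0.05085788, -0.02061023]), 'grip_force': 0.0, 'opening': 1.0011832192025758}
top {'fx': 417.0422, 'fy': 417.0422, 'cx': 323.734, 'cy': 202.1362, 'R': [[0.0123, -0.9999, 0.0104], [-0.9957, -0.0132, -0.0918], [0.092, -0.0092, -0.9957]], 't': [-38.2262, 505.1026, 1547.7897]}
side {'fx': 448.015, 'fy': 448.015, 'cx': 314.3894, 'cy': 198.8251, 'R': [[-0.9889, -0.1482, -0.0125], [-0.0826, 0.6166, -0.7829], [0.1237, -0.7732, -0.622]], 't': [495.2238, 128.9783, 1537.4649]}
```

View pics/top0.png

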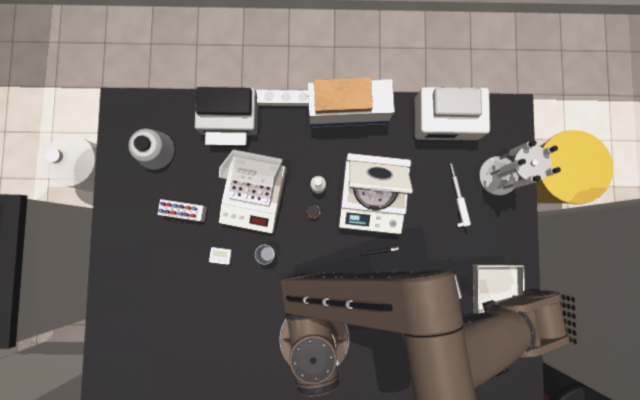

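View pics/side0.png

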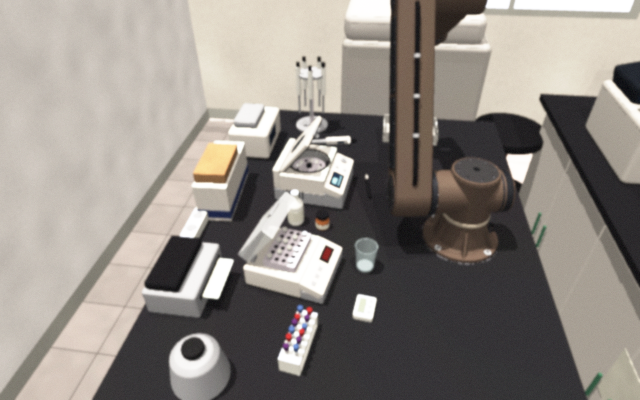

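The top view shows the centrifuge at about (376,195), with the heater to its left at (252,190). In the side view the centrifuge is at about (315,170). I'll zoom in on both.

```bash
python3 - <<'E'
import cv2,numpy as np
a=cv2.imread("pics/top0.png")[145:240,330:425]; b=cv2.imread("pics/side0.png")[110:215,265:365]
a=cv2.resize(a,(570,570),interpolation=cv2.INTER_CUBIC); cv2.imwrite("pics/topz.png",a)
b=cv2.resize(b,(570,598),interpolation=cv2.INTER_CUBIC); cv2.imwrite("pics/sidez.png",b)
E
```

```text
(no output)
```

View pics/topz.png

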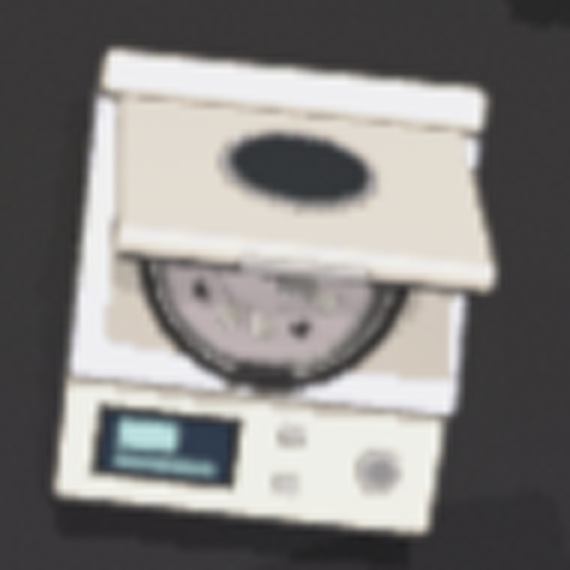

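View pics/sidez.png

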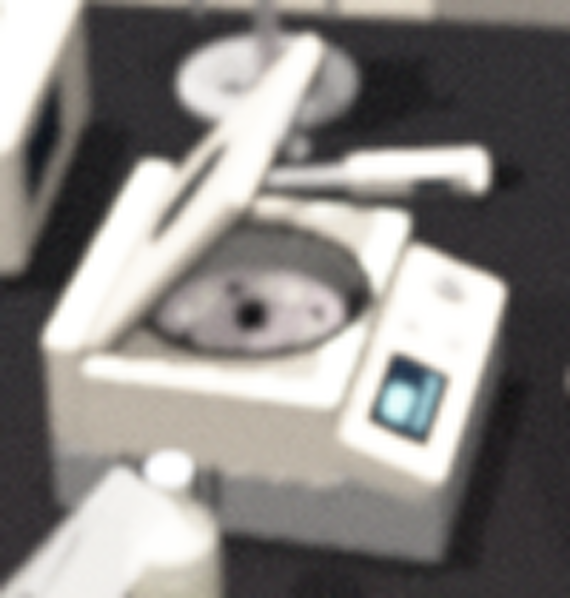

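Keypoints in zoomed pixels:
- **Top (x6, offset 330,145):** housing rear corners (108,50) and (487,90), panel front corners (55,495) and (430,533), start key (378,471), lid free edge (121,242) to (495,268).
- **Side (x5.7, offset 265,110):** lid free corners (225,205) and (300,35).

I'll fit the pose from these.

```bash
cat > fit.py <<'E'
import numpy as np
from scipy.optimize import least_squares
CT=dict(f=417.0422,c=(323.734,202.1362),R=[[0.0123,-0.9999,0.0104],[-0.9957,-0.0132,-0.0918],[0.092,-0.0092,-0.9957]],t=[-38.2262,505.1026,1547.7897])
CS=dict(f=448.015,c=(314.3894,198.8251),R=[[-0.9889,-0.1482,-0.0125],[-0.0826,0.6166,-0.7829],[0.1237,-0.7732,-0.622]],t=[495.2238,128.9783,1537.4649])
def proj(C,X):
    p=np.array(C['R'])@X+C['t']; return p[:2]/p[2]*C['f']+C['c']
def world(p,o):
    x,y,w=p[:3]; c,s=np.cos(w),np.sin(w); return np.array([x+c*o[0]-s*o[1],y+s*o[0]+c*o[1],o[2]])
def lid(p,l):
    h,th=p[3:5]; c,s=np.cos(th),np.sin(th); return world(p,[h+l[0]*c+l[2]*s,l[1],131-l[0]*s+l[2]*c])
def key(p): # start key top centre
    kx=p[5]; a=np.radians(20); return world(p,[kx-7*np.sin(a),-78,78+(kx+130)*26/70+7*np.cos(a)])
if __name__=="__main__":
    T=lambda u,v:np.array([330+(u+.5)/6-.5,145+(v+.5)/6-.5]); S=lambda u,v:np.array([265+(u+.5)/5.7-.5,110+(v+.5)/5.7-.5])
    m=lambda *o:lambda p:world(p,o)
    l=lambda *o:lambda p:lid(p,o)
    obs=[(CT,T(108,48),m(130,112.5,146)),(CT,T(488,88),m(130,-112.5,146)),(CT,T(55,495),m(-130,112.5,78)),(CT,T(430,533),m(-130,-112.5,78)),
     (CT,T(378,471),key),(CT,T(121,242),l(-159,102.5,14)),(CT,T(495,268),l(-159,-102.5,14)),
     (CT,T(298,168),l(-72,0,17)),
     (CS,S(225,203),l(-159,102.5,14)),(CS,S(303,35),l(-159,-102.5,14)),(CS,S(250,212),l(-159,102.5,-2)),(CS,S(322,45),l(-159,-102.5,-2)),
     (CS,S(148,160),m(130,-112.5,146)),(CS,S(447,283),key),(CS,S(505,287),m(-130,-112.5,78)),(CS,S(440,485),m(-130,112.5,78))]
    f=lambda p:np.concatenate([proj(C,g(p))-u for C,u,g in obs])
    r=least_squares(f,[550,-130,0,90,1,-95],loss='soft_l1',x_scale=[10,10,.1,10,.1,10])
    p=r.x; print(p.round(3).tolist()); print(f(p).reshape(-1,2).round(1).tolist())
    print("edge",lid(p,[-149,0,14]),"hinge",lid(p,[0,0,0]),"tip",lid(p,[-164,0,14]),"key",key(p))
    np.save("p.npy",p)
E
python3 fit.py
```

```text
[530.219, -210.55, -0.092, 99.553, 0.868, -93.796]
[[-0.5, 0.0], [-0.1, 0.1], [-0.0, -0.2], [-0.7, 0.0], [0.3, -0.2], [-1.0, -2.2], [0.2, 0.2], [0.1, -1.1], [0.7, -1.6], [0.9, -0.1], [-0.2, -0.2], [0.8, 0.9], [-1.0, -0.4], [0.4, -0.3], [0.1, -0.4], [0.6, -1.3]]
edge [ 544.11857323 -211.83884536  253.76229706] hinge [ 629.34768924 -219.73923807  131.        ] tip [ 534.4674098  -210.94422173  265.21020923] key [ 427.24045343 -279.33911075   98.02510145]
```

The fit is good: lid about 0.87 rad open, hinge at (629,-220), start key at (427,-279,98). First I raise the arm, shut the jaws and align the tool with the machine.

>>> {"fn": "drive_tool", "kwargs": {"targets": [{"jaw":0,"travel":[0,0,-0.04],"twist":0.12},{"jaw":0,"travel":[0,0,-0.08],"twist":0.24},{"jaw":0,"travel":[0,0,-0.12],"twist":0.366},{"jaw":0,"travel":[0,0,-0.12],"twist":0.366},{"jaw":0,"travel":[0,0,-0.12],"twist":0.366}]}}

```text
t: 0.52
eef_pos: [169.1, -602.1, 336.6]
tcp_rot: [3.138, -0.001, -0.092]
ft_force: [-0.1, -0.1, -1.2]
opening: 0.708
grip_force: 0.0
```

```bash
cat > go.py <<'E'
import numpy as np
from cell import state
from fit import *
p=np.load("p.npy"); s=state(); e=s["eef_pos"]; w=p[2]
c,sn=np.cos(w),np.sin(w)
def own(X): d=np.array(X)-[p[0],p[1],0]; return np.array([c*d[0]+sn*d[1],-sn*d[0]+c*d[1],d[2]])
o=own(e); print("own tcp",o.round(1),"rot",s["tcp_rot"].round(3),"F",s["ft_force"].round(2),"open",round(s["opening"],3),"t",round(s["t"],2))
def arc(th,r=142): return np.array([p[3]-r*np.cos(th)+14*np.sin(th)+10,0,131+r*np.sin(th)+14*np.cos(th)])
E
python3 - <<'E'
from go import *
print("key own",own(key(p)).round(1))
for th in (1.1,1.0,.95,.9,.868,.8,.7,.6,.5,.4,.3,.2,.1,0,-.03): print(th,arc(th).round(1))
E
```

```text
own tcp [-323.4 -423.2  336.6] rot [ 3.138e+00 -1.000e-03 -9.200e-02] F [-0.08 -0.08 -1.21] open 0.708 t 0.52
key own [-96.2 -78.   98. ]
1.1 [ 57.6   0.  263.9]
1.0 [ 44.6   0.  258.1]
0.95 [ 38.3   0.  254.6]
0.9 [ 32.3   0.  250.9]
0.868 [ 28.5   0.  248.4]
0.8 [ 20.7   0.  242.6]
0.7 [ 10.    0.  233.2]
0.6 [  0.3   0.  222.7]
0.5 [ -8.4   0.  211.4]
0.4 [-15.8   0.  199.2]
0.3 [-22.    0.  186.3]
0.2 [-26.8   0.  172.9]
0.1 [-30.3   0.  159.1]
0 [-32.4   0.  145. ]
-0.03 [-32.8   0.  140.7]
```

>>> {"fn": "drive_tool", "kwargs": {"targets": [{"jaw":0,"travel":[0.025,-0.03,0],"twist":0},{"jaw":0,"travel":[0.05,-0.06,0],"twist":0},{"jaw":0,"travel":[0.075,-0.09,0],"twist":0},{"jaw":0,"travel":[0.1,-0.12,0],"twist":0},{"jaw":0,"travel":[0.125,-0.15,0],"twist":0},{"jaw":0,"travel":[0.15,-0.18,0],"twist":0},{"jaw":0,"travel":[0.175,-0.21,0],"twist":0},{"jaw":0,"travel":[0.2,-0.24,0],"twist":0}]}}

```text
t: 1.18
eef_pos: [391.0, -379.2, 333.1]
tcp_rot: [-3.14, 0.002, -0.091]
ft_force: [1.1, -1.0, 0.1]
opening: 0.144
grip_force: 0.0
```

>>> {"fn": "drive_tool", "kwargs": {"targets": [{"jaw":0,"travel":[0.025,-0.03,0],"twist":0},{"jaw":0,"travel":[0.05,-0.06,0],"twist":0},{"jaw":0,"travel":[0.075,-0.09,0],"twist":0},{"jaw":0,"travel":[0.1,-0.12,0],"twist":0},{"jaw":0,"travel":[0.13,-0.15,0],"twist":0},{"jaw":0,"travel":[0.162,-0.18,0.01],"twist":0},{"jaw":0,"travel":[0.162,-0.18,0.02],"twist":0},{"jaw":0,"travel":[0.162,-0.18,0.02],"twist":0}]}}

```text
t: 1.85
eef_pos: [568.5, -214.7, 310.6]
tcp_rot: [-3.139, 0.006, -0.088]
ft_force: [0.2, 0.6, 0.2]
opening: 0.005
grip_force: 0.0
```

```bash
python3 - <<'E'
from go import *
from cell import read_camera
import cv2
a=read_camera("side")["frame"][100:215,265:380,::-1]; b=read_camera("top")["frame"][145:240,330:425,::-1]
cv2.imwrite("pics/c1.png",np.hstack([cv2.resize(a,(400,400),interpolation=2),cv2.resize(b,(400,400),interpolation=2)]))
E
```

```text
own tcp [ 38.5  -0.6 310.6] rot [-3.139  0.006 -0.088] F [0.2  0.56 0.2 ] open 0.005 t 1.85
```

View pics/c1.png

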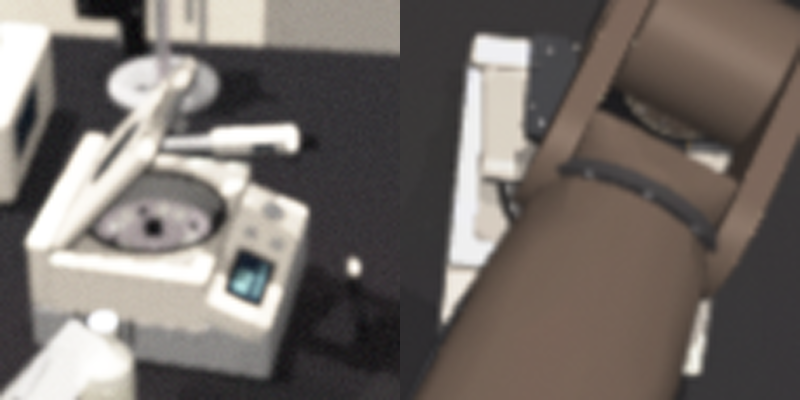

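The picture shows the lid unmoved (free edge at about zoomed (165,100)) and the gripper above and behind it. I'll descend in steps and watch the force.

>>> {"fn": "drive_tool", "kwargs": {"targets": [{"jaw":0,"travel":[0,0,0.015],"twist":0},{"jaw":0,"travel":[0,0,0.03],"twist":0},{"jaw":0,"travel":[0,0,0.045],"twist":0},{"jaw":0,"travel":[0,0,0.055],"twist":0},{"jaw":0,"travel":[0,0,0.055],"twist":0}]}}

```text
t: 2.37
eef_pos: [566.8, -217.7, 258.1]
tcp_rot: [-3.141, 0.003, -0.094]
ft_force: [-0.9, 0.3, -0.4]
opening: 0.004
grip_force: 0.0
```

>>> {"fn": "drive_tool", "kwargs": {"targets": [{"jaw":0,"travel":[-0.003,0,0.003],"twist":0},{"jaw":0,"travel":[-0.006,0,0.006],"twist":0},{"jaw":0,"travel":[-0.009,0,0.009],"twist":0},{"jaw":0,"travel":[-0.009,0,0.009],"twist":0},{"jaw":0,"travel":[-0.009,0,0.009],"twist":0}]}}

```text
t: 2.78
eef_pos: [559.1, -216.0, 251.1]
tcp_rot: [3.141, -0.001, -0.092]
ft_force: [0.9, -0.4, -0.1]
opening: 0.005
grip_force: 0.0
```

```bash
python3 go.py
```

```text
own tcp [ 29.3  -2.8 251.1] rot [ 3.141e+00 -1.000e-03 -9.200e-02] F [ 0.94 -0.39 -0.1 ] open 0.005 t 2.78
```

>>> {"fn": "drive_tool", "kwargs": {"targets": [{"jaw":0,"travel":[-0.004,0,0.004],"twist":0},{"jaw":0,"travel":[-0.009,0,0.0085],"twist":0},{"jaw":0,"travel":[-0.014,0,0.013],"twist":0},{"jaw":0,"travel":[-0.019,0,0.018],"twist":0},{"jaw":0,"travel":[-0.024,0,0.023],"twist":0},{"jaw":0,"travel":[-0.029,0,0.028],"twist":0},{"jaw":0,"travel":[-0.033,0,0.034],"twist":0},{"jaw":0,"travel":[-0.0375,0,0.04],"twist":0}]}}

```text
t: 3.45
eef_pos: [521.3, -212.5, 210.0]
tcp_rot: [-3.142, 0.0, -0.092]
ft_force: [0.7, 0.5, 1.2]
opening: 0.002
grip_force: 1.0
```

```bash
python3 - <<'E'
from go import *
from cell import read_camera
import cv2
a=read_camera("side")["frame"][100:215,265:380,::-1]
cv2.imwrite("pics/c2.png",cv2.resize(a,(460,460),interpolation=2))
E
```

```text
own tcp [ -8.7  -2.7 210. ] rot [-3.142  0.    -0.092] F [0.69 0.48 1.25] open 0.002 t 3.45
```

View pics/c2.png

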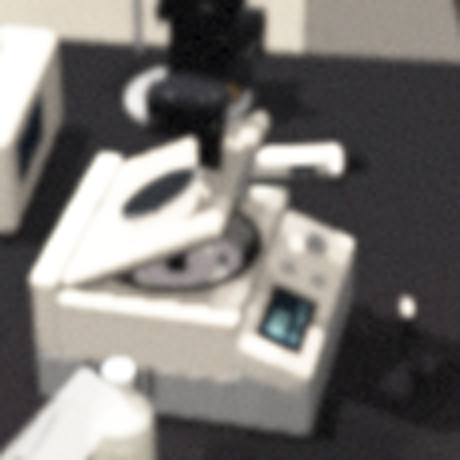

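The lid is turning down under the fingertips (at zoomed (210,160)) and is now at about 0.5 rad. I'll carry on.

>>> {"fn": "drive_tool", "kwargs": {"targets": [{"jaw":0,"travel":[-0.004,0,0.006],"twist":0},{"jaw":0,"travel":[-0.007,0,0.011],"twist":0},{"jaw":0,"travel":[-0.0105,0,0.0175],"twist":0},{"jaw":0,"travel":[-0.0135,0,0.024],"twist":0},{"jaw":0,"travel":[-0.016,0,0.0305],"twist":0},{"jaw":0,"travel":[-0.018,0,0.037],"twist":0},{"jaw":0,"travel":[-0.02,0,0.044],"twist":0},{"jaw":0,"travel":[-0.0215,0,0.051],"twist":0}]}}

```text
t: 4.17
eef_pos: [500.0, -210.5, 158.8]
tcp_rot: [-3.142, 0.001, -0.092]
ft_force: [-1.4, 0.3, 2.9]
opening: 0.005
grip_force: 0.9
```

>>> {"fn": "drive_tool", "kwargs": {"targets": [{"jaw":0,"travel":[-0.001,0,0.004],"twist":0},{"jaw":0,"travel":[-0.002,0,0.008],"twist":0},{"jaw":0,"travel":[-0.002,0,0.011],"twist":0},{"jaw":0,"travel":[-0.002,0,0.012],"twist":0},{"jaw":0,"travel":[-0.002,0,0.012],"twist":0}]}}

```text
t: 4.58
eef_pos: [498.4, -210.4, 147.4]
tcp_rot: [-3.142, 0.0, -0.092]
ft_force: [-0.2, 0.0, 0.5]
opening: 0.001
grip_force: 0.0
```

Now 1 mm steps until it bottoms out.

>>> {"fn": "drive_tool", "kwargs": {"targets": [{"jaw":0,"travel":[0,0,0.001],"twist":0},{"jaw":0,"travel":[0,0,0.002],"twist":0},{"jaw":0,"travel":[0,0,0.002],"twist":0},{"jaw":0,"travel":[0,0,0.002],"twist":0}]}}

```text
t: 4.92
eef_pos: [498.6, -210.4, 145.7]
tcp_rot: [3.141, -0.0, -0.092]
ft_force: [-0.0, -0.6, -0.1]
opening: 0.006
grip_force: 0.0
```

>>> {"fn": "drive_tool", "kwargs": {"targets": [{"jaw":0,"travel":[0,0,0.001],"twist":0},{"jaw":0,"travel":[0,0,0.001],"twist":0},{"jaw":0,"travel":[0,0,0.001],"twist":0}]}}

```text
t: 5.17
eef_pos: [498.6, -210.4, 145.3]
tcp_rot: [3.141, -0.001, -0.092]
ft_force: [-2.3, 0.6, 7.6]
opening: 0.004
grip_force: 3.6
```

>>> {"fn": "drive_tool", "kwargs": {"targets": [{"jaw":0,"travel":[0,0,0.001],"twist":0},{"jaw":0,"travel":[0,0,0.001],"twist":0},{"jaw":0,"travel":[0,0,0.001],"twist":0},{"jaw":0,"travel":[0,0,0.001],"twist":0}]}}

```text
t: 5.5
eef_pos: [498.6, -210.4, 145.2]
tcp_rot: [3.141, -0.001, -0.092]
ft_force: [-4.6, 1.9, 17.3]
opening: 0.007
grip_force: 8.9
```

```bash
python3 go.py
```

```text
own tcp [-31.5  -2.8 145.2] rot [ 3.141e+00 -1.000e-03 -9.200e-02] F [-4.64  1.91 17.33] open 0.007 t 5.5
```

It has hit the stop: 17 N, no more movement, z = 145. Now I lift and move over the start key.

>>> {"fn": "drive_tool", "kwargs": {"targets": [{"jaw":0,"travel":[0,0,-0.015],"twist":0},{"jaw":0,"travel":[0,0,-0.032],"twist":0},{"jaw":0,"travel":[-0.025,0.025,-0.032],"twist":0},{"jaw":0,"travel":[-0.05,0.05,-0.032],"twist":0},{"jaw":0,"travel":[-0.072,0.075,-0.032],"twist":0},{"jaw":0,"travel":[-0.072,0.075,-0.01],"twist":0},{"jaw":0,"travel":[-0.072,0.075,0.01],"twist":0},{"jaw":0,"travel":[-0.072,0.075,0.025],"twist":0}]}}

```text
t: 6.17
eef_pos: [419.2, -278.9, 117.7]
tcp_rot: [3.142, -0.0, -0.094]
ft_force: [-0.3, 0.2, -0.0]
opening: 0.006
grip_force: 0.0
```

>>> {"fn": "drive_tool", "kwargs": {"targets": [{"jaw":0,"travel":[0,0,0.003],"twist":0},{"jaw":0,"travel":[0,0,0.006],"twist":0},{"jaw":0,"travel":[0,0,0.008],"twist":0},{"jaw":0,"travel":[0,0,0.008],"twist":0},{"jaw":0,"travel":[0,0,0.008],"twist":0}]}}

```text
t: 6.58
eef_pos: [420.2, -278.5, 111.3]
tcp_rot: [3.141, -0.001, -0.092]
ft_force: [-0.9, -0.5, -0.2]
opening: 0.003
grip_force: 0.0
```

```bash
python3 - <<'E'
from go import *
from cell import read_camera
import cv2
a=read_camera("side")["frame"][100:215,265:380,::-1]
cv2.imwrite("pics/c3.png",cv2.resize(a,(575,575),interpolation=2))
E
```

```text
own tcp [-103.3  -77.8  111.3] rot [ 3.141e+00 -1.000e-03 -9.200e-02] F [-0.86 -0.52 -0.15] open 0.003 t 6.58
```

View pics/c3.png

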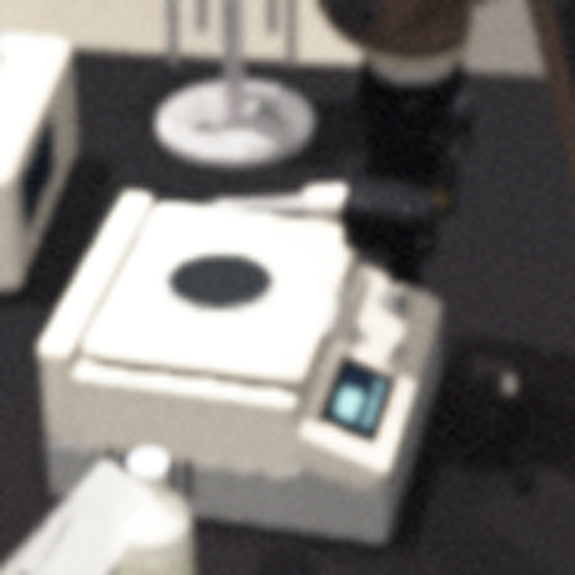

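The lid is flush all round and the fingers are just above the start key at zoomed (400,290). Next, probe downwards.

>>> {"fn": "drive_tool", "kwargs": {"targets": [{"jaw":0,"travel":[0,0,0.003],"twist":0},{"jaw":0,"travel":[0,0,0.006],"twist":0},{"jaw":0,"travel":[0,0,0.009],"twist":0},{"jaw":0,"travel":[0,0,0.0105],"twist":0},{"jaw":0,"travel":[0,0,0.0105],"twist":0},{"jaw":0,"travel":[0,0,0.0105],"twist":0}]}}

```text
t: 7.13
eef_pos: [419.8, -278.4, 100.0]
tcp_rot: [-3.141, 0.0, -0.092]
ft_force: [0.0, -0.1, 0.1]
opening: 0.004
grip_force: 0.0
```

>>> {"fn": "drive_tool", "kwargs": {"targets": [{"jaw":0,"travel":[0,0,0.001],"twist":0},{"jaw":0,"travel":[0,0,0.002],"twist":0},{"jaw":0,"travel":[0,0,0.002],"twist":0},{"jaw":0,"travel":[0,0,0.002],"twist":0}]}}

```text
t: 7.47
eef_pos: [420.0, -278.6, 98.2]
tcp_rot: [3.141, -0.0, -0.092]
ft_force: [1.0, -0.4, 1.6]
opening: 0.002
grip_force: 0.9
```

>>> {"fn": "drive_tool", "kwargs": {"targets": [{"jaw":0,"travel":[0,0,0.001],"twist":0},{"jaw":0,"travel":[0,0,0.002],"twist":0},{"jaw":0,"travel":[0,0,0.003],"twist":0},{"jaw":0,"travel":[0,0,0.003],"twist":0},{"jaw":0,"travel":[0,0,0.003],"twist":0}]}}

```text
t: 7.88
eef_pos: [420.0, -278.6, 95.2]
tcp_rot: [3.141, -0.0, -0.092]
ft_force: [0.6, -0.1, 4.1]
opening: 0.002
grip_force: 1.9
```

>>> {"fn": "drive_tool", "kwargs": {"targets": [{"jaw":0,"travel":[0,0,0.001],"twist":0},{"jaw":0,"travel":[0,0,0.0015],"twist":0},{"jaw":0,"travel":[0,0,0.0015],"twist":0},{"jaw":0,"travel":[0,0,0.0015],"twist":0}]}}

```text
t: 8.22
eef_pos: [420.2, -278.7, 94.4]
tcp_rot: [3.141, -0.001, -0.092]
ft_force: [0.0, 2.0, 13.7]
opening: 0.005
grip_force: 6.5
```

The key is fully down: the force jumped to 14 N at the stop. Release and withdraw upwards.

>>> {"fn": "drive_tool", "kwargs": {"targets": [{"jaw":0,"travel":[0,0,-0.005],"twist":0},{"jaw":0,"travel":[0,0,-0.02],"twist":0},{"jaw":0,"travel":[0,0,-0.05],"twist":0},{"jaw":0,"travel":[0,0,-0.08],"twist":0},{"jaw":0,"travel":[0,0,-0.11],"twist":0},{"jaw":0,"travel":[0,0,-0.14],"twist":0},{"jaw":0,"travel":[0,0,-0.14],"twist":0},{"jaw":0,"travel":[0,0,-0.14],"twist":0}]}}

```text
t: 8.88
eef_pos: [419.8, -278.5, 234.5]
tcp_rot: [3.14, -0.002, -0.092]
ft_force: [-0.3, 0.3, -0.2]
opening: 0.003
grip_force: 0.0
```

```bash
python3 - <<'E'
from go import *
from cell import read_camera
import cv2
a=read_camera("side")["frame"][90:390,150:450,::-1]
cv2.imwrite("pics/c4.png",cv2.resize(a,(590,590),interpolation=2))
E
```

```text
own tcp [-103.6  -77.8  234.5] rot [ 3.14e+00 -2.00e-03 -9.20e-02] F [-0.29  0.29 -0.15] open 0.003 t 8.88
```

View pics/c4.png

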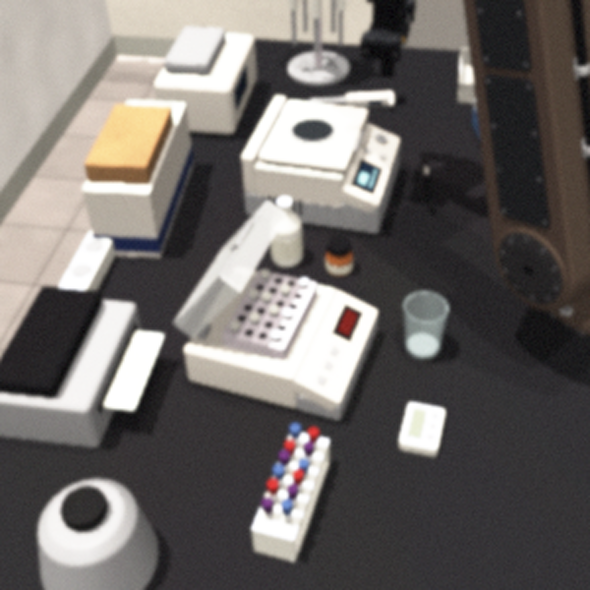

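The lid is shut (around (312,130)), the key is up at (382,140), the bystanders look unmoved and the arm is clear. Handing in.

```bash
python3 -c "
from cell import job_done
print(job_done())"
```

```text
the job is handed in; nothing more can be done
None
```

I pushed the lid fully shut, pressed the start key to its stop and let it come up again, then withdrew the arm. In the last picture nothing else looked disturbed; the job is handed in, and no verdict was returned.

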